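Read an air reservoir's pressure with the press-on gauge

ROBOT

A 6-joint arm with a two-finger parallel gripper is mounted at the origin on a cart in front of the work surface, level with it; the furniture and walls round the work are solid. World frame = base frame: x ahead of the robot, y to its left, z up, the work surface at z = 0. Lengths are in m, angles in degrees, forces in N, time in s.
With the tool pointing down it reaches from about 0.25 to 0.725 m from the base axis. Payload 9.7 kg.
Tool frame: the origin (TCP) lies on the centre line of the jaws, within the pads' length; the fingertips stand bot.nose_length ahead of it and the grasp point (between the pads) lies 11 mm behind it (bot.nose_length is the distance from the TCP to the fingertips, in m); z points along the fingers, y is the line along which they close (so a half turn about z gives the same grasp; the last joint's range is limited). The gripper opens to 85 mm and grips with 20 to 120 N. Pads are 22 mm wide; open, the fingers measure 114 mm over their backs; the gripper's body (76 mm by 85 mm) begins 54 mm behind the grasp point. The pads swing forward as they close: fully open they stand 13 mm farther back than shut.
Start: joints at [-74.37, 4.979, 10.078, 95.1, 0, 90], TCP at [0.148, -0.53, 0.239] pointing down, gripper open.
Joint ranges: [-179.16, 179.16], [-48.56, 103.87], [-65.8, 70.77], [-126.05, 130.52], [-82.76, 87.17], [-180, 180]. Speed limits (degrees/s): [127.2, 127.2, 147.25, 180, 180, 180].

INTERFACE

Orientations are given as [roll, pitch, yaw] about the fixed x, y, z axes, in that order (R = Rz(yaw) Ry(pitch) Rx(roll)).
In Python, from workcell import bot gives the robot as it stands. The module is installed in compiled form; this text tells all that it offers.
- The arm moves only by the shell command python3 -m inch 'ROWS' [OPENING] [FORCE]. ROWS is JSON, a list of rows, each a list of 4 numbers: the shift along the world's x, y, z in cm, then the turn about the world's z in degrees. A call has exactly 8 rows; each row is the pose to reach, as a shift and turn from the pose commanded when the call began; what a row does not reach only later rows make up. A row lasts 1/8 s, in which the tool goes at most 62.5 mm and 10.7 degrees, less where a joint would pass 70% of its speed; a pose out of reach is approached as far as the arm can. A call with a gripper value outside its range is refused whole. OPENING is the finger opening in cm, from 0 to 8.54, set as the call begins (- or left out, the last holds). The fingers move at their own pace and stop on an object; FORCE is the grip in N (left out, the last holds). Time passes only in rows, so rows that repeat a pose let the fingers close, or fill a call up. It gives the time, the measured TCP pose, the force, the opening and the grip force at its end, in the units of the state.
- bot.get_obs(): the state, without advancing time (a new reading comes with each control period).
- bot.camera(name): name is "scene" or "top" or "wrist"; returns a dict with "img" (400x640x3 uint8, red, green, blue), "fovy" (degrees; the focal length in pixels is half the picture's height over the tangent of half this angle, whatever the lens; pixels are square), "cx", "cy" (the principal point, pixels), "R" (3x3) and "t" (3): a world point X has camera coordinates R X + t; the wrist camera has in their place "mount" (4x4, takes a point from camera to tool coordinates, whose origin is the TCP and whose axes are the flange's). Camera axes: x right, y down, z forward; pixel columns grow to the right and rows downward; lengths in m; the calibration is good to about 2 mm. A picture is of the moment at which its call begins: read the wrist's pose just before it. There is no depth.
- bot.job_done(): hands the job in; it is judged then, once.
Trained networks look in a picture, given as the dict that the camera call returned (one of the last four; its "shot" number tells which), for a name from the list of things; names that differ only in an ending like _2 or _b are one class to them, and where a whole thing is asked for, a point or a joint stands for the part that bears it (a point fixed in the world has none). Each returns a list of dicts, best first, with "score" (0 to 1); they miss things now and then, are a little off and sometimes report something else, mostly with a low value. They report only what shows in the picture. A call takes as long as a camera call.
- bot.find_in(thing, picture): "point" ([column, row] in pixels, amid what is visible of it).
- bot.landmark_of(thing, picture): "point" ([column, row] in pixels: a listed point, or the origin of a listed thing).
The state is a dict: "time": time; "q": joint angles; "qd": joint speeds; "joint_efforts": joint torques, N m; "ee_pos": TCP position; "tcp_rot": TCP orientation; "wrist_force": force on the tool from outside, world axes, zero at the start; "torque": the same for the moment, N m; "opening": finger opening in m; "grasp_force": force on a finger pad.
Only numpy, scipy, OpenCV 4.12 (cv2) and the standard library are available. Lean on these libraries where they do the work, as an engineer would, in place of code of your own. Each camera call takes 0.05 s, during which the arm holds its last target. There are 200 camera calls.

TASK

Push the small air reservoir into the check stand until it stands against the back stop with its valve stem under the gauge. Press the gauge fully down onto the stem so that the reservoir's pressure pushes the white rod out, hold it down for about a second and let it spring back up. Then slide the scale's cursor until its pointer is level with the end of the rod, leave everything in place and do not disturb the things lying around.

Things in the scene. Friction and masses are not known exactly. Their poses are not given: they have to be found in the camera images.
- check_stand: Fixed aluminium stand. Origin on the bench (z = 0) under the vertical gauge axis; x points along the lane from its mouth to the back stop, y left when looking along x, z up. A column stands behind the stop (x 83 to 113 mm, y +-22 mm, up to 178 mm); its arm (y +-15 mm, z 150 to 175 mm) holds the guide sleeve (radius 18 mm) round the gauge axis.
- stop_face (a point): Middle of the back stop's face, at x = 35 mm, z = 25 mm in the stand's frame. The lane before it is bare bench between two rails 22 mm high and 65 mm apart, from x = -30 to 35 mm; flared rails widen its mouth to about 94 mm at x = -70 mm. The scale shelf lies right of and behind the gauge: x 35 to 110 mm, y 23 to -142 mm, top at z = 95 mm.
- gauge (a joint): How far the gauge is pressed down, m: 0 up (a spring returns it), 0.016 fully down. Pressing fully takes about 6 N, then it meets its end stop. The rod and the chuck ride down with the gauge.
- gauge_top (a point): Centre of the top face of the gauge's round black push button, 44 mm across, 208 mm above the bench when up. Press it straight down here.
- chuck (a point): Centre of the lower rim of the gauge's chuck (open bell, 34 mm outside, 26 mm inside), 96 mm above the bench when up, 4 mm above the stem's tip. A square block 36 mm wide sits above it.
- valve_pin (a joint): How far the valve stem has pushed the pin in the chuck up into the gauge, m: 0 when nothing touches it; about 0.011 when the gauge is fully down on the stem, 0 if there is no stem beneath.
- reading (a joint): How far the rod has come out, m: 0 in. Pressed on the stem, the air pushes it out within about half a second to a value of 0.012 to 0.042 that is unknown beforehand; it then stays out at that value after the gauge is released.
- rod_end (a point): Centre of the free end of the white plastic rod, 8 mm across, that comes out of the gauge's right side along the stand's -y, 124 mm above the bench when the gauge is up: at x = 0, y = -(50 mm + reading) in the stand's frame.
- cursor (a joint): Position of the cursor along the stand's -y, m, 0 to 0.075; its pointer is level with the rod's end when it equals the reading. Stays where it is put; slides with about 1.2 N.
- cursor_tab (a point): Top centre of the cursor's dark upright tab, at x = 47 mm, y = -(50 mm + cursor), z = 200 mm in the stand's frame. The tab is 18 mm (x) by 10 mm (y) and stands free from z = 113 to 200 mm; push it along y or pinch it across y.
- pointer (a point): Tip of the thin pointer that reaches from the cursor towards the rod: at x = 10 mm, y = -(50 mm + cursor), z = 124 mm in the stand's frame.
- air_tank: Loose air reservoir, 0.35 to 0.7 kg: grey cylinder, 54 mm across, lying along its x axis between two dark end plates (front 57 mm wide, rear 60; 50 high, 8 thick), 110 mm long. Origin on its underside below the stem; x points to the end nearer the stem, which enters the lane first; plates' outer faces are at x = 35 and -75 mm. Starts outside the lane, a little askew: line it up or it may jam.
- stem_top (a point): Tip of the brass valve stem on top of the reservoir, 12 mm across, 92 mm above the bench.
- push_face (a point): Centre of the outer face of the reservoir's rear end plate (towards the robot), 25 mm above the bench. Push it here. The reservoir stands on slippery plastic strips and slides with 1 to 2 N.
- tape_black: Bystander: roll of black tape, 62 mm across, 18 mm high; origin at the centre of its underside. Leave alone.
- tape_measure: Bystander: yellow pocket tape measure, 32x76x58 mm; origin at the centre of its underside. Leave alone.
- flux_tin: Bystander: round tin, 53 mm across, 23 mm high; origin at the centre of its underside. Leave alone.

How it is judged (in metres and radians):
On the way, in this order (a step that is already met when the one before it is completed fails the run):
1. the reservoir is home: its stem within 6 mm of the gauge axis (horizontal distance between stem_top and chuck below 0.006 m), for 0.2 s.
2. the gauge is pressed down onto the stem (at least 13 mm, its pin pushed up at least 7 mm) and the rod is out and at rest (value of joint gauge above 0.013 m and value of joint valve_pin above 0.007 m and value of joint reading above 0.008 m and velocity of joint reading below 0.003 m/s), for 0.3 s.
At the end, for the whole second after the job is handed in: The cursor's pointer is level with the rod's end within 4 mm along the scale; the rod is still out, the gauge is back up (within 2 mm), and the reservoir stands at rest in the stand with its stem within 8 mm of the gauge axis (y of pointer in the frame of rod_end between -0.004 and 0.004 m and value of joint reading above 0.008 m and value of joint gauge below 0.002 m and horizontal distance between stem_top and chuck below 0.008 m and linear speed of air_tank below 0.01 m/s); the robot touches nothing.
It fails at once if a bystander is moved more than 30 mm (distance of any of tape_black, tape_measure, flux_tin from where it was at the start of the episode above 0.03 m).
It also fails if it takes over 72 s, if anything falls off the work surface, if the arm or the gripper's body presses on something with over 40 N, if the wrist force passes 120 N, or if a joint passes its speed limit or range.

## Working session

There is one attempt and no reset: what is moved stays moved. The work goes in short steps, Python scripts to look and compute and a shell command to move; the robot and the scene stay as the last step left them, time stands still between calls to the robot, and variables do not carry over. Pictures are saved under pics/ and viewed, at most 13 in all, crops included, and the job is handed in when it is done.

```bash
mkdir -p pics; cat > h.py <<'E'
import numpy as np,cv2
from workcell import bot
def K(c):
    f=c["img"].shape[0]/2/np.tan(np.radians(c["fovy"])/2);return f
def ray(c,p):
    R=np.array(c["R"]);t=np.array(c["t"]);f=K(c)
    d=R.T@np.array([(p[0]-c["cx"])/f,(p[1]-c["cy"])/f,1]);return -R.T@t,d
def atz(c,p,z):
    o,d=ray(c,p);return o+d*(z-o[2])/d[2]
def proj(c,X):
    x=np.array(c["R"])@np.array(X)+np.array(c["t"]);return K(c)*x[0]/x[2]+c["cx"],K(c)*x[1]/x[2]+c["cy"]
def tri(l):
    A=0;b=0
    for c,p in l:
        o,d=ray(c,p);d=d/np.linalg.norm(d);P=np.eye(3)-np.outer(d,d);A=A+P;b=b+P@o
    return np.linalg.solve(A,b)
def save(c,n): cv2.imwrite("pics/"+n,c["img"][:,:,::-1])
E
python3 - <<'E'
from h import *
print(bot.nose_length,bot.get_obs()["wrist_force"])
cs={n:bot.camera(n) for n in("scene","top")}
for n,c in cs.items():save(c,n+"0.png")
zs=dict(stop_face=.025,gauge_top=.208,chuck=.096,rod_end=.124,cursor_tab=.2,pointer=.124,stem_top=.092,push_face=.025,air_tank=0,check_stand=0,tape_black=0,tape_measure=0,flux_tin=0)
for th,z in zs.items():
    L=[]
    for n,c in cs.items():
        r=bot.landmark_of(th,c)[:1]
        if r: 
            p=r[0]["point"];L.append((c,p));print(th,n,np.round(p),round(r[0]["score"],2),np.round(atz(c,p,z),3))
    if len(L)==2:print("   tri",np.round(tri(L),3))
E
```

```text
0.008 [ 0.05939259  0.08692952 -1.11830882]
stop_face scene [286. 222.] 0.76 [0.663 0.259 0.025]
stop_face top [296. 182.] 0.85 [0.667 0.259 0.025]
   tri [0.666 0.259 0.024]
gauge_top scene [295. 170.] 0.83 [0.631 0.26  0.208]
gauge_top top [294. 183.] 0.81 [0.626 0.257 0.208]
   tri [0.629 0.258 0.207]
chuck scene [292. 208.] 0.84 [0.637 0.269 0.096]
chuck top [293. 197.] 0.79 [0.618 0.266 0.096]
   tri [0.626 0.269 0.099]
rod_end scene [308. 142.] 0.62 [0.718 0.061 0.124]
rod_end top [211. 263.] 0.71 [0.471 0.446 0.124]
   tri [0.489 0.389 0.418]
cursor_tab scene [310. 145.] 0.79 [0.657 0.154 0.2  ]
cursor_tab top [346. 164.] 0.42 [0.665 0.148 0.2  ]
   tri [0.664 0.146 0.193]
pointer scene [317. 171.] 0.7 [0.637 0.15  0.124]
pointer top [343. 186.] 0.51 [0.634 0.151 0.124]
   tri [0.635 0.151 0.126]
stem_top scene [335. 229.] 0.66 [0.52  0.273 0.092]
stem_top top [288. 242.] 0.66 [0.512 0.278 0.092]
   tri [0.514 0.278 0.099]
push_face scene [364. 262.] 0.75 [0.441 0.273 0.025]
push_face top [290. 275.] 0.79 [0.438 0.28  0.025]
   tri [0.438 0.279 0.033]
air_tank scene [338. 254.] 0.56 [0.511 0.266 0.   ]
air_tank top [292. 244.] 0.55 [0.516 0.272 0.   ]
   tri [0.512 0.271 0.005]
check_stand scene [294. 233.] 0.91 [0.639 0.259 0.   ]
check_stand top [296. 199.] 0.66 [0.628 0.263 0.   ]
   tri [0.631 0.264 0.007]
tape_black scene [307. 329.] 0.76 [0.473 0.477 0.   ]
tape_black top [210. 263.] 0.93 [0.474 0.476 0.   ]
   tri [ 0.474  0.476 -0.002]
tape_measure scene [348. 171.] 0.52 [ 0.633 -0.022  0.   ]
tape_measure top [406. 198.] 0.83 [ 0.625 -0.019  0.   ]
   tri [ 0.627 -0.017  0.006]
flux_tin scene [353. 207.] 0.74 [0.552 0.104 0.   ]
flux_tin top [358. 233.] 0.81 [0.538 0.107 0.   ]
   tri [0.543 0.11  0.009]
```

View pics/scene0.png

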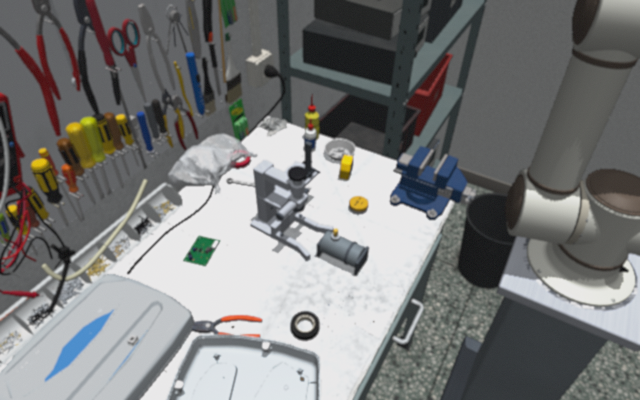

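View pics/top0.png

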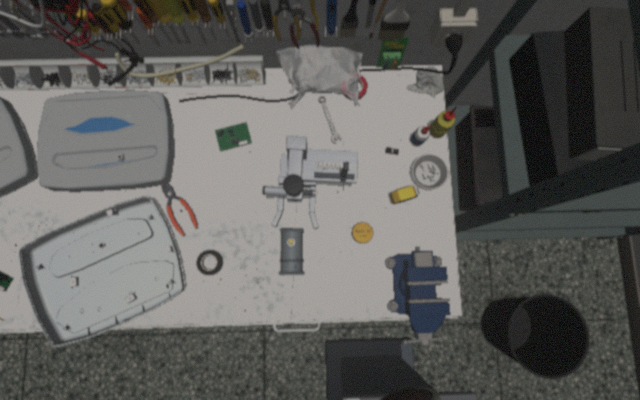

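The stand (top view about 293,185) opens towards the robot. The reservoir (291,250) sits just in front of its mouth, offset about 15 mm to the left. The flux tin (362,232) and the tape measure (403,194) are to the right of it, and the cursor (345,172) is far out.

```bash
python3 -c "
from h import *
o=bot.get_obs();print(o['tcp_rot'],o['ee_pos'],o['opening'],o['time'])"
python3 -m inch '[[4,5,3,0],[8,10,6,0],[11,16,6,0],[14,22,6,0],[17,28,6,0],[19,34,6,0],[20,40,6,0],[21,46,6,0]]' 8.5 20
```

```text
[-1.79998555e+02 -1.80806652e-05  1.56313057e+01] [ 0.14820034 -0.52964833  0.23927212] 0.0856197974173074 1.4
time: 2.4
ee_pos: [0.3536, -0.0927, 0.2994]
tcp_rot: [180.0, -0.0, 15.6]
wrist_force: [1.3, -1.6, 0.6]
opening: 0.0849
grasp_force: 0.0
```

```bash
python3 -m inch '[[1,6,0,-4],[2,12,0,-8],[3,18,0,-12],[4,24,0,-16],[4,30,0,-16],[4,35,0,-16],[4,35,0,-16],[4,35,0,-16]]'
cat >> h.py <<'E'
from scipy.spatial.transform import Rotation as Ro
def wrist():
    o=bot.get_obs();c=dict(bot.camera("wrist"));T=np.eye(4);T[:3,:3]=Ro.from_euler("xyz",o["tcp_rot"],degrees=True).as_matrix();T[:3,3]=o["ee_pos"]
    W=np.linalg.inv(T@np.array(c["mount"]));d=dict(c);d["R"]=W[:3,:3];d["t"]=W[:3,3];return c,d
E
python3 - <<'E'
from h import *
print(bot.get_obs()["tcp_rot"])
c,d=wrist();save(c,"w1.png")
for th,z in dict(stop_face=.025,gauge_top=.208,chuck=.096,cursor_tab=.2,pointer=.124,stem_top=.092,push_face=.025,air_tank=0,check_stand=0).items():
    for r in bot.landmark_of(th,c)[:1]: print(th,np.round(r["point"]),round(r["score"],2),np.round(atz(d,r["point"],z),4))
E
```

```text
time: 3.4
ee_pos: [0.4044, 0.0384, 0.2994]
tcp_rot: [-177.3, 0.1, 3.7]
wrist_force: [0.5, -0.1, 0.1]
opening: 0.085
grasp_force: 0.0
[-1.77331750e+02  8.25137593e-02  3.66277465e+00]
chuck [90. 42.] 0.58 [0.5155 0.2671 0.096 ]
stem_top [89. 43.] 0.58 [0.5149 0.271  0.092 ]
push_face [132. 120.] 0.73 [0.4399 0.2765 0.025 ]
air_tank [142.  53.] 0.82 [0.5168 0.2707 0.    ]
```

View pics/w1.png

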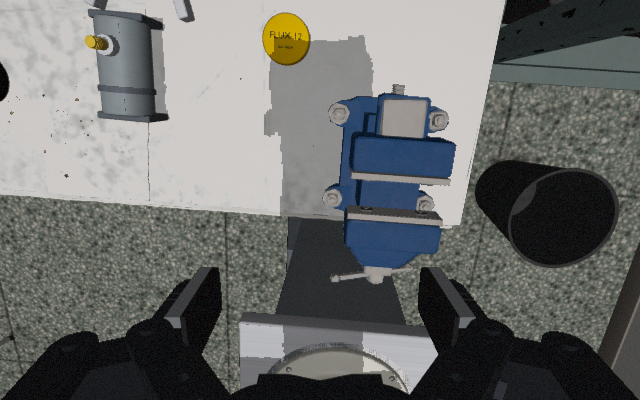

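The wrist view shows the reservoir at upper left (stem 95,43; rear plate 132,118), with the flux tin at (287,38) and the vise to the right. The arm is still on its way.

```bash
python3 -m inch '[[0,4,0,0],[0,8,0,0],[0,12,0,-1],[0,16,0,-2],[0,20,0,-3],[0,24,0,-4],[0,24,0,-4],[0,24,0,-4]]'
python3 - <<'E'
from h import *
o=bot.get_obs();print(o["tcp_rot"],o["q"],o["ee_pos"])
E
```

```text
time: 4.9
ee_pos: [0.4196, 0.0548, 0.2995]
tcp_rot: [-174.6, 0.2, 4.0]
wrist_force: [0.5, -0.8, 0.3]
opening: 0.0851
grasp_force: 0.0
[-174.61778304    0.18792937    3.97948879] [  3.9246142  -10.32898779   2.02316642 102.54525346   5.38203449
 179.94488272] [0.41955961 0.05482639 0.29946146]
```

Joint 6 is at its limit (180°), so I'll turn the tool the other way round for the equivalent grasp.

```bash
python3 -m inch '[[0,0,0,10],[0,2,0,21],[0,4,0,31],[0,7,0,42],[0,10,0,52],[0,13,0,63],[0,16,0,74],[0,19,0,84]]'
python3 -m inch '[[0,2,0,10],[-1,4,0,21],[-2,4,0,31],[-3,4,0,42],[-3,4,0,52],[-3,4,0,63],[-3,4,0,74],[-3,4,0,84]]'
python3 -m inch '[[0,0,0,4],[0,0,0,6],[0,0,0,6],[0,0,0,6],[0,0,0,6],[0,0,0,6],[0,0,0,6],[0,0,0,6]]'
python3 - <<'E'
from h import *
o=bot.get_obs();print(o["tcp_rot"],o["q"],o["ee_pos"])
c,d=wrist();save(c,"w2.png")
for th,z in dict(stop_face=.025,gauge_top=.208,chuck=.096,cursor_tab=.2,pointer=.124,stem_top=.092,push_face=.025,air_tank=0,check_stand=0).items():
    for r in bot.landmark_of(th,c)[:1]: print(th,np.round(r["point"]),round(r["score"],2),np.round(atz(d,r["point"],z),4))
E
```

```text
time: 5.9
ee_pos: [0.4194, 0.2463, 0.2994]
tcp_rot: [-174.6, 0.2, 88.4]
wrist_force: [0.2, 0.4, 0.0]
opening: 0.0851
grasp_force: 0.0
time: 6.9
ee_pos: [0.3895, 0.2853, 0.2994]
tcp_rot: [-174.6, 0.2, 172.4]
wrist_force: [-0.7, 0.1, 0.5]
opening: 0.0849
grasp_force: 0.0
time: 7.9
ee_pos: [0.3896, 0.2852, 0.2994]
tcp_rot: [-174.6, 0.2, 178.0]
wrist_force: [0.7, -0.5, 0.1]
opening: 0.0854
grasp_force: 0.0
[-174.60824863    0.19253476  178.02128653] [ 38.62606429   0.82190861  12.3656593  104.91325393  -4.21602828
  40.73790531] [0.38957271 0.28521537 0.29942341]
stop_face [325. 348.] 0.67 [0.6561 0.2577 0.025 ]
gauge_top [228. 384.] 0.35 [0.5421 0.1924 0.208 ]
chuck [318. 367.] 0.73 [0.6245 0.256  0.096 ]
cursor_tab [331. 208.] 0.62 [0.3872 0.2837 0.2   ]
pointer [226. 380.] 0.54 [0.6231 0.1495 0.124 ]
stem_top [329. 287.] 0.97 [0.5164 0.272  0.092 ]
air_tank [333. 251.] 0.64 [0.5151 0.2706 0.    ]
```

View pics/w2.png

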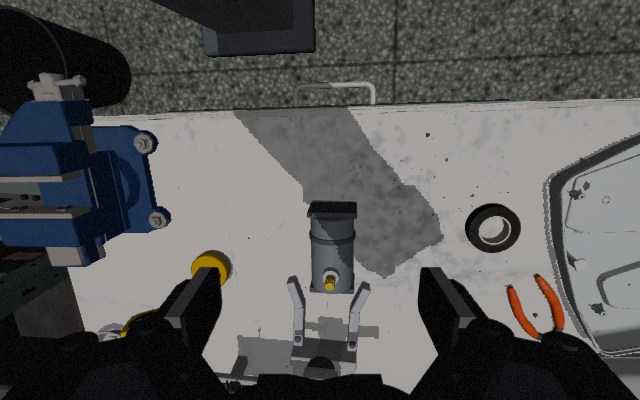

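This view shows the reservoir (stem 329,285; rear plate 332,208) just short of the flared mouth (rail tips 293,283 and 367,287, lane about 299–354 at row 345). I'll work out the lane axis from the rails, since the tool has kept a 5° lean from the joint limit.

```bash
python3 - <<'E'
from h import *
c,d=wrist()
im=c["img"][190:400,230:430][:,:,::-1];cv2.imwrite("pics/w3.png",cv2.resize(im,None,fx=4*.7,fy=4*.7,interpolation=cv2.INTER_CUBIC))
for p in [(293,283),(367,287),(299,345),(354,345)]: print(p,np.round(atz(d,p,.022),3))
t=bot.camera("top");im=t["img"][120:300,250:380][:,:,::-1];cv2.imwrite("pics/t3.png",cv2.resize(im,None,fx=3.3,fy=3.3,interpolation=cv2.INTER_CUBIC))
for th in("cursor_tab","gauge_top","pointer","stem_top","push_face"):print(th,[np.round(r["point"],1) for r in bot.landmark_of(th,t)[:1]])
E
```

```text
(293, 283) [0.553 0.216 0.022]
(367, 287) [0.557 0.317 0.022]
(299, 345) [0.655 0.219 0.022]
(354, 345) [0.652 0.299 0.022]
cursor_tab [array([347.2, 164.4])]
gauge_top [array([292.2, 182. ])]
pointer [array([340. , 188.2])]
stem_top [array([288.8, 242.9])]
push_face [array([290.3, 274.8])]
```

View pics/w3.png

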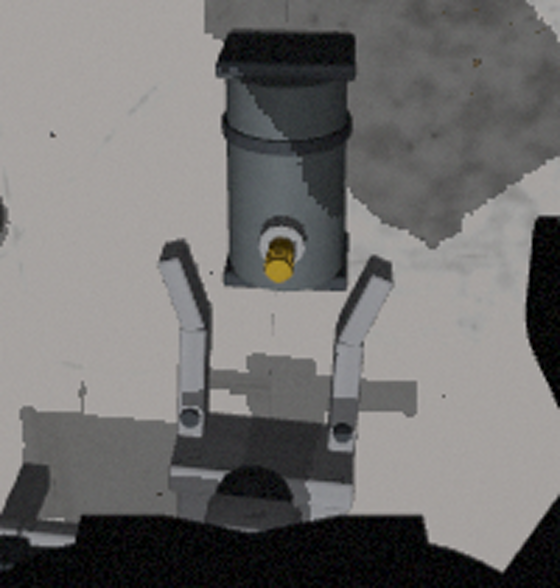

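View pics/t3.png

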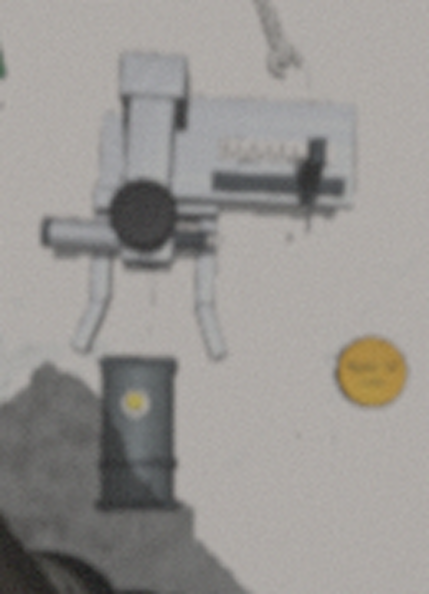

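The zoomed crops show the inner rail edges clearly: knees at crop (208,326) and (338,341), back ends at (205,412) and (332,427). In the top view the reservoir is turned a few degrees relative to the stand.

```bash
python3 - <<'E'
from h import *
c,d=wrist()
f=lambda p:atz(d,(230+p[0]/2.8,190+p[1]/2.8),.022)
k=[f(p) for p in((208,326),(338,341),(205,412),(332,427))]
print(np.round(k,4)); 
for a,b in((0,1),(2,3)):
  v=k[b]-k[a];print("mid",np.round((k[a]+k[b])/2,4),"w",np.linalg.norm(v),"yaw",np.degrees(np.arctan2(-v[0],v[1])))
g=lambda p,z:atz(d,(230+p[0]/2.8,190+p[1]/2.8),z)
r=[g(p,.05) for p in((228,32),(354,36))];v=r[1]-r[0];print("rear plate top",np.round((r[0]+r[1])/2,4),np.linalg.norm(v),np.degrees(np.arctan2(-v[0],v[1])))
s=bot.landmark_of("stem_top",c)[0]["point"];print(atz(d,s,.092))
E
```

```text
[[0.5899 0.2301 0.022 ]
 [0.5967 0.2949 0.022 ]
 [0.6414 0.226  0.022 ]
 [0.648  0.2914 0.022 ]]
mid [0.5933 0.2625 0.022 ] w 0.0651294212847866 yaw -6.017476638958009
mid [0.6447 0.2587 0.022 ] w 0.065733117280784 yaw -5.78310435358114
rear plate top [0.4288 0.2767 0.05  ] 0.052663421774775475 -2.304714400080694
[0.51616918 0.27030645 0.092     ]
```

The stand is turned about -5.5° with its origin near (0.625, 0.2585), and the reservoir is already nearly on the lane axis. I'll push with the fingers 25 mm apart, so that two-point contact squares it up.

```bash
python3 -m inch '[[1,-0.5,-5,-3.5],[1.2,-0.5,-10,-3.5],[1.2,-0.5,-15,-3.5],[1.2,-0.5,-20,-3.5],[1.2,-0.5,-24,-3.5],[1.2,-0.5,-26,-3.5],[1.2,-0.5,-27.4,-3.5],[1.2,-0.5,-27.4,-3.5]]' 2.5 20
python3 -m inch '[[1,-0.1,0,0],[2,-0.2,0,0],[3,-0.3,0,0],[4,-0.4,0,0],[5,-0.5,0,0],[6,-0.6,0,0],[6,-0.6,0,0],[6,-0.6,0,0]]'
python3 - <<'E'
from h import *
o=bot.get_obs();print(o["wrist_force"])
c,d=wrist();t=bot.camera("top");s=bot.camera("scene")
for n,a,b in(("w",c,d),("t",t,t),("s",s,s)):
  for th,z in(("stem_top",.092),("push_face",.025),("chuck",.096)):
    for r in bot.landmark_of(th,a)[:1]: print(n,th,round(r["score"],2),np.round(atz(b,r["point"],z),4))
E
```

```text
time: 9.85
ee_pos: [0.4013, 0.28, 0.0249]
tcp_rot: [-174.6, 0.1, 174.5]
wrist_force: [0.1, 0.7, 0.1]
opening: 0.025
grasp_force: 0.0
time: 10.85
ee_pos: [0.4616, 0.2741, 0.0253]
tcp_rot: [-174.6, 0.2, 174.5]
wrist_force: [0.5, -0.5, 0.3]
opening: 0.0249
grasp_force: 0.0
[ 0.52642177 -0.45868023  0.25108248]
w push_face 0.68 [0.4734 0.2686 0.025 ]
t stem_top 0.76 [0.5421 0.2641 0.092 ]
t push_face 0.79 [0.4715 0.2768 0.025 ]
t chuck 0.79 [0.6235 0.2691 0.096 ]
s stem_top 0.65 [0.552  0.2594 0.092 ]
s push_face 0.85 [0.485  0.2591 0.025 ]
s chuck 0.84 [0.6212 0.2711 0.096 ]
```

```bash
python3 -m inch '[[1,-0.1,0,0],[2,-0.2,0,0],[3,-0.3,0,0],[4,-0.4,0,0],[5,-0.5,0,0],[6,-0.6,0,0],[6.5,-0.63,0,0],[6.5,-0.63,0,0]]'
python3 -m inch '[[0.2,0,0,0],[0.4,0,0,0],[0.6,-0.1,0,0],[0.8,-0.1,0,0],[1,-0.1,0,0],[1.1,-0.1,0,0],[1.2,-0.1,0,0],[1.2,-0.1,0,0]]'
python3 - <<'E'
from h import *
c=bot.camera("scene");t=bot.camera("top")
a=[c["img"][130:280,220:400],t["img"][120:270,240:420]]
cv2.imwrite("pics/b4.png",cv2.resize(np.hstack([a[0],a[1]]),None,fx=2.2,fy=2.2,interpolation=cv2.INTER_CUBIC)[:,:,::-1])
for n,a in(("t",t),("s",c)):
  for th,z in(("stem_top",.092),("push_face",.025),("chuck",.096),("gauge_top",.208)):
    for r in bot.landmark_of(th,a)[:1]: print(n,th,round(r["score"],2),np.round(atz(a,r["point"],z),4))
E
```

```text
time: 12.45
ee_pos: [0.5271, 0.2678, 0.0253]
tcp_rot: [-174.6, 0.2, 174.5]
wrist_force: [-0.2, 0.5, -0.3]
opening: 0.0248
grasp_force: 0.0
time: 13.45
ee_pos: [0.5387, 0.2669, 0.0254]
tcp_rot: [-174.6, 0.2, 174.5]
wrist_force: [-0.5, 1.0, -0.0]
opening: 0.0251
grasp_force: 0.4
t stem_top 0.57 [0.6159 0.2569 0.092 ]
t gauge_top 0.57 [0.5995 0.2565 0.208 ]
s stem_top 0.75 [0.6228 0.2628 0.092 ]
s push_face 0.96 [0.5526 0.2621 0.025 ]
s chuck 0.58 [0.6271 0.2669 0.096 ]
s gauge_top 0.75 [0.6366 0.2534 0.208 ]
```

View pics/b4.png

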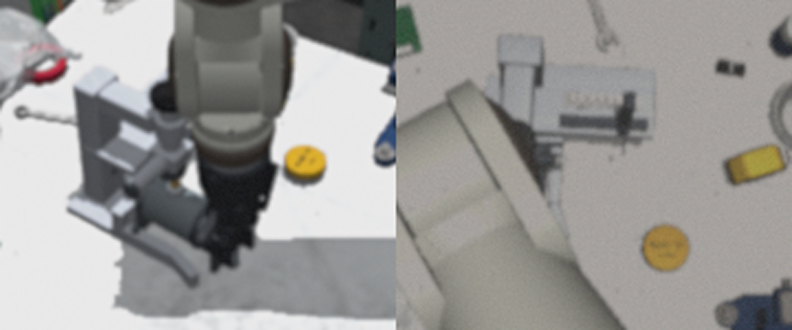

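The reservoir is in the lane with its stem (about 175,182 in the left panel) right at the chuck. No stop contact force yet, so I'll creep on.

```bash
python3 -m inch '[[0.1,0,0,0],[0.2,0,0,0],[0.3,0,0,0],[0.4,0,0,0],[0.4,0,0,0],[0.4,0,0,0],[0.4,0,0,0],[0.4,0,0,0]]'
```

```text
time: 14.95
ee_pos: [0.5404, 0.2669, 0.0255]
tcp_rot: [-174.6, -0.1, 174.6]
wrist_force: [-14.2, 0.2, 8.2]
opening: 0.025
grasp_force: 7.3
```

```bash
python3 -m inch '[[-1.5,0.1,0,0],[-4,0.3,0,0],[-4,0.3,5,0],[-4,0.3,10,0],[-4,0.3,15,0],[-4,0.3,20,0],[-4,0.3,24,0],[-4,0.3,24,0]]' 0 20
python3 - <<'E'
from h import *
c,d=wrist();s=bot.camera("scene");print(bot.get_obs()["ee_pos"])
for n,a,b in(("w",c,d),("s",s,s)):
  for th,z in(("stem_top",.092),("push_face",.025),("chuck",.096),("gauge_top",.208)):
    for r in bot.landmark_of(th,a)[:1]: print(n,th,round(r["score"],2),np.round(r["point"]),np.round(atz(b,r["point"],z),4))
E
```

```text
time: 15.95
ee_pos: [0.5033, 0.2704, 0.2689]
tcp_rot: [-174.8, 0.5, 174.5]
wrist_force: [1.4, 0.1, -1.1]
opening: -0.0001
grasp_force: 0.0
[0.5026285  0.27002605 0.26513669]
w stem_top 0.52 [205. 201.] [0.5116 0.1398 0.092 ]
w push_face 0.86 [336. 209.] [0.5504 0.2619 0.025 ]
w gauge_top 0.73 [327. 390.] [0.627  0.2579 0.208 ]
s stem_top 0.77 [299. 208.] [0.6254 0.2581 0.092 ]
s push_face 0.74 [296. 170.] [0.746 0.076 0.025]
s chuck 0.86 [295. 209.] [0.629  0.2692 0.096 ]
s gauge_top 0.67 [295. 170.] [0.6313 0.2591 0.208 ]
```

```bash
python3 -m inch '[[3,-0.3,0,0],[8,-0.8,0,0],[12,-1.2,0,0],[12.4,-1.2,0,0],[12.4,-1.2,-2,0],[12.4,-1.2,-3.5,0],[12.4,-1.2,-3.5,0],[12.4,-1.2,-3.5,0]]'
python3 -m inch '[[0,0,-0.6,0],[0,0,-1.2,0],[0,0,-1.7,0],[0,0,-2.2,0],[0,0,-2.6,0],[0,0,-2.9,0],[0,0,-2.9,0],[0,0,-2.9,0]]'
```

```text
time: 17.45
ee_pos: [0.6263, 0.2581, 0.2315]
tcp_rot: [-174.6, 0.2, 174.5]
wrist_force: [-0.1, 0.6, 1.0]
opening: 0.0001
grasp_force: 0.0
time: 18.45
ee_pos: [0.6266, 0.2579, 0.2019]
tcp_rot: [-174.6, 0.2, 174.5]
wrist_force: [-0.7, -0.6, 5.5]
opening: -0.0001
grasp_force: 2.7
```

Near the bottom (5.5 N). A few mm more to reach the end stop, then hold.

```bash
python3 -m inch '[[0,0,-0.1,0],[0,0,-0.2,0],[0,0,-0.3,0],[0,0,-0.4,0],[0,0,-0.4,0],[0,0,-0.4,0],[0,0,-0.4,0],[0,0,-0.4,0]]'
python3 -m inch '[[0,0,0,0],[0,0,0,0],[0,0,0,0],[0,0,0,0],[0,0,0,0],[0,0,0,0],[0,0,0,0],[0,0,0,0]]'
python3 - <<'E'
from h import *
t=bot.camera("top");s=bot.camera("scene")
for n,a in(("t",t),("s",s)):
  for th,z in(("rod_end",.108),("pointer",.124)):
    for r in bot.landmark_of(th,a)[:1]: print(n,th,round(r["score"],2),np.round(r["point"]),np.round(atz(a,r["point"],z),4))
E
```

```text
time: 19.45
ee_pos: [0.6267, 0.2581, 0.2002]
tcp_rot: [-174.7, 0.4, 174.5]
wrist_force: [-3.5, -0.8, 17.4]
opening: 0.0001
grasp_force: 8.3
time: 20.45
ee_pos: [0.6267, 0.258, 0.2002]
tcp_rot: [-174.7, 0.4, 174.5]
wrist_force: [-2.9, -0.8, 16.6]
opening: -0.0002
grasp_force: 8.3
t pointer 0.57 [340. 188.] [0.6299 0.1584 0.124 ]
s rod_end 0.38 [315. 188.] [0.6181 0.1934 0.108 ]
s pointer 0.71 [321. 171.] [0.6303 0.1449 0.124 ]
```

The gauge is at its end stop (17 N) and has been held for over a second. Now release and look at the rod from close by.

```bash
python3 -m inch '[[0,0,0.8,0],[0,0,1.6,0],[0,0,2.4,0],[0,0,6,0],[-3,-3,10,0],[-6,-6,14,0],[-9,-9,16,0],[-10,-9,16,0]]'
python3 -m inch '[[0,0,0,0],[0,0,0,0],[0,0,0,0],[0,0,0,0],[0,0,0,0],[0,0,0,0],[0,0,0,0],[0,0,0,0]]'
python3 - <<'E'
from h import *
c,d=wrist();t=bot.camera("top");s=bot.camera("scene");print(bot.get_obs()["ee_pos"])
im=np.ascontiguousarray(c["img"][200:400,160:460][:,:,::-1])
for n,a,b in(("w",c,d),("t",t,t),("s",s,s)):
  for th,z in(("rod_end",.124),("pointer",.124),("cursor_tab",.2),("gauge_top",.208),("stem_top",.092)):
    for r in bot.landmark_of(th,a)[:1]: print(n,th,round(r["score"],2),np.round(r["point"]),np.round(atz(b,r["point"],z),4))
cv2.imwrite("pics/w5.png",cv2.resize(im,None,fx=2.6,fy=2.6,interpolation=cv2.INTER_CUBIC))
E
```

```text
time: 21.75
ee_pos: [0.5255, 0.1664, 0.3603]
tcp_rot: [-174.7, 0.4, 174.4]
wrist_force: [0.4, 0.5, 0.2]
opening: -0.0002
grasp_force: 0.0
time: 22.75
ee_pos: [0.5265, 0.1679, 0.3575]
tcp_rot: [-174.6, 0.2, 174.5]
wrist_force: [-0.1, 0.0, 0.1]
opening: 0.0001
grasp_force: 0.0
[0.52656433 0.16789804 0.35747333]
w rod_end 0.73 [361. 246.] [0.6151 0.1854 0.124 ]
w pointer 0.38 [442. 292.] [0.6804 0.2771 0.124 ]
w gauge_top 0.98 [442. 292.] [0.6275 0.2566 0.208 ]
w stem_top 0.8 [417. 238.] [0.6225 0.2543 0.092 ]
s rod_end 0.61 [313. 180.] [0.629  0.1855 0.124 ]
s pointer 0.84 [318. 173.] [0.6312 0.1543 0.124 ]
s cursor_tab 0.83 [307. 143.] [0.6662 0.1506 0.2   ]
s gauge_top 0.74 [295. 171.] [0.6306 0.2618 0.208 ]
s stem_top 0.67 [300. 208.] [0.6222 0.2574 0.092 ]
```

View pics/w5.png

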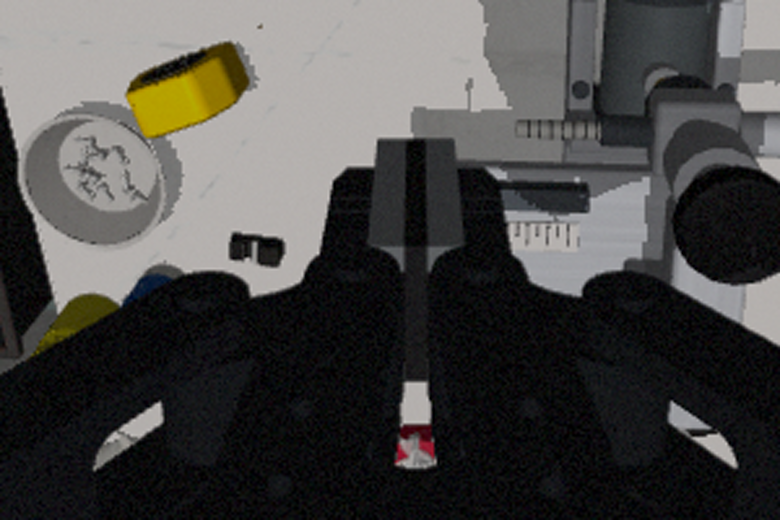

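The picture shows the ruled rod extended to its end at crop (517,129). The gauge is back up and the cursor is still hidden under the gripper. Reading is about 24 mm and the cursor sits at about 55 mm, so it needs a push of about 31 mm towards +y. I'll come in from its -y side.

```bash
python3 -m inch '[[3,-3,0,0],[7,-5.8,-3,0],[11,-5.8,-6,0],[13.2,-5.8,-10,0],[13.2,-5.8,-13,0],[13.2,-5.8,-16,0],[13.2,-5.8,-17.2,0],[13.2,-5.8,-17.2,0]]'
python3 -m inch '[[0,0.3,0,0],[0.1,0.6,0,0],[0.1,0.9,0,0],[0.1,1.2,0,0],[0.2,1.5,0,0],[0.2,1.8,0,0],[0.2,2,0,0],[0.2,2,0,0]]'
python3 - <<'E'
from h import *
t=bot.camera("top");s=bot.camera("scene")
for n,a in(("t",t),("s",s)):
  for th,z in(("rod_end",.124),("pointer",.124),("cursor_tab",.2)):
    for r in bot.landmark_of(th,a)[:1]: print(n,th,round(r["score"],2),np.round(r["point"]),np.round(atz(a,r["point"],z),4))
E
```

```text
time: 24.65
ee_pos: [0.6583, 0.1099, 0.1852]
tcp_rot: [-174.6, 0.1, 174.5]
wrist_force: [-0.4, 0.7, 0.2]
opening: -0.0
grasp_force: 0.0
time: 25.65
ee_pos: [0.6606, 0.13, 0.1854]
tcp_rot: [-174.6, 0.2, 174.5]
wrist_force: [-0.3, 0.1, -0.7]
opening: -0.0002
grasp_force: 0.1
t rod_end 0.36 [330. 194.] [0.6165 0.1803 0.124 ]
t pointer 0.62 [338. 187.] [0.6318 0.1619 0.124 ]
t cursor_tab 0.65 [340. 188.] [0.6142 0.1632 0.2   ]
s rod_end 0.49 [308. 144.] [0.7134 0.0664 0.124 ]
s pointer 0.86 [317. 170.] [0.639  0.1457 0.124 ]
s cursor_tab 0.76 [308. 144.] [0.6625 0.1525 0.2   ]
```

```bash
python3 -m inch '[[0,0.3,0,0],[0.1,0.6,0,0],[0.1,0.9,0,0],[0.1,1.2,0,0],[0.2,1.5,0,0],[0.2,1.8,0,0],[0.2,2.2,0,0],[0.2,2.2,0,0]]'
python3 - <<'E'
from h import *
t=bot.camera("top");s=bot.camera("scene");c=s["img"]
for n,a in(("t",t),("s",s)):
  for th,z in(("rod_end",.124),("pointer",.124),("cursor_tab",.2)):
    for r in bot.landmark_of(th,a)[:1]: print(n,th,round(r["score"],2),np.round(r["point"]),np.round(atz(a,r["point"],z),4))
a=[s["img"][110:230,260:380],t["img"][130:250,270:390]]
cv2.imwrite("pics/b6.png",cv2.resize(np.hstack(a),None,fx=3.3,fy=3.3,interpolation=cv2.INTER_CUBIC)[:,:,::-1])
E
```

```text
time: 27.05
ee_pos: [0.6626, 0.1524, 0.1854]
tcp_rot: [-174.6, 0.2, 174.6]
wrist_force: [-0.1, 0.4, -0.1]
opening: -0.0003
grasp_force: 0.0
t rod_end 0.37 [329. 193.] [0.6193 0.1833 0.124 ]
s rod_end 0.59 [312. 183.] [0.6243 0.1954 0.124 ]
s pointer 0.6 [313. 177.] [0.6349 0.1753 0.124 ]
s cursor_tab 0.66 [300. 149.] [0.6679 0.1793 0.2   ]
```

View pics/b6.png

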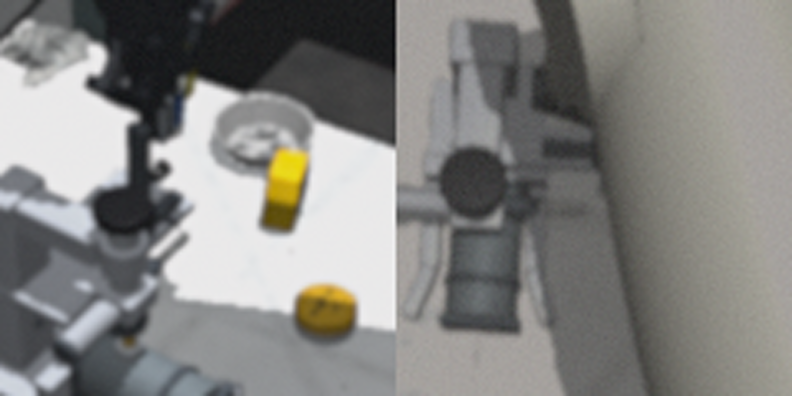

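The tab (scene panel about 140,150) has followed the finger, and pointer and rod look nearly level. I'll back off and measure it from above with the fingers open.

```bash
python3 -m inch '[[0,-2,0,0],[0,-4,0,0],[0,-4,5,0],[0,-4,10,0],[-4,-3,14,0],[-8,-1,18,0],[-12,1,18,0],[-15,1.5,18,0]]' 8.5 20
python3 -m inch '[[0,0,0,0],[0,0,0,0],[0,0,0,0],[0,0,0,0],[0,0,0,0],[0,0,0,0],[0,0,0,0],[0,0,0,0]]'
python3 - <<'E'
from h import *
c,d=wrist();s=bot.camera("scene");t=bot.camera("top");print(bot.get_obs()["ee_pos"])
for n,a,b in(("w",c,d),("t",t,t),("s",s,s)):
  for th,z in(("rod_end",.124),("pointer",.124),("cursor_tab",.2),("gauge_top",.208),("stem_top",.092)):
    for r in bot.landmark_of(th,a)[:1]: print(n,th,round(r["score"],2),np.round(r["point"]),np.round(atz(b,r["point"],z),4))
im=np.ascontiguousarray(c["img"][180:330,270:470][:,:,::-1])
cv2.imwrite("pics/w7.png",cv2.resize(im,None,fx=4,fy=4,interpolation=cv2.INTER_CUBIC))
E
```

```text
time: 28.45
ee_pos: [0.5114, 0.1665, 0.3663]
tcp_rot: [-174.7, 0.3, 174.5]
wrist_force: [0.4, 0.1, 0.4]
opening: 0.0849
grasp_force: 0.0
time: 29.45
ee_pos: [0.5126, 0.167, 0.3654]
tcp_rot: [-174.6, 0.2, 174.5]
wrist_force: [0.0, -0.5, 0.7]
opening: 0.0849
grasp_force: 0.0
[0.51256133 0.16690732 0.36546122]
w rod_end 0.79 [361. 256.] [0.6177 0.1834 0.124 ]
w pointer 0.77 [355. 264.] [0.6287 0.176  0.124 ]
w cursor_tab 0.65 [358. 332.] [0.6662 0.1758 0.2   ]
w stem_top 0.74 [416. 246.] [0.624  0.2537 0.092 ]
s rod_end 0.58 [316. 181.] [0.6193 0.1853 0.124 ]
s pointer 0.7 [315. 180.] [0.6245 0.1816 0.124 ]
s cursor_tab 0.58 [302. 148.] [0.6657 0.1726 0.2   ]
s gauge_top 0.87 [294. 172.] [0.6291 0.266  0.208 ]
s stem_top 0.68 [302. 207.] [0.6217 0.2509 0.092 ]
```

View pics/w7.png

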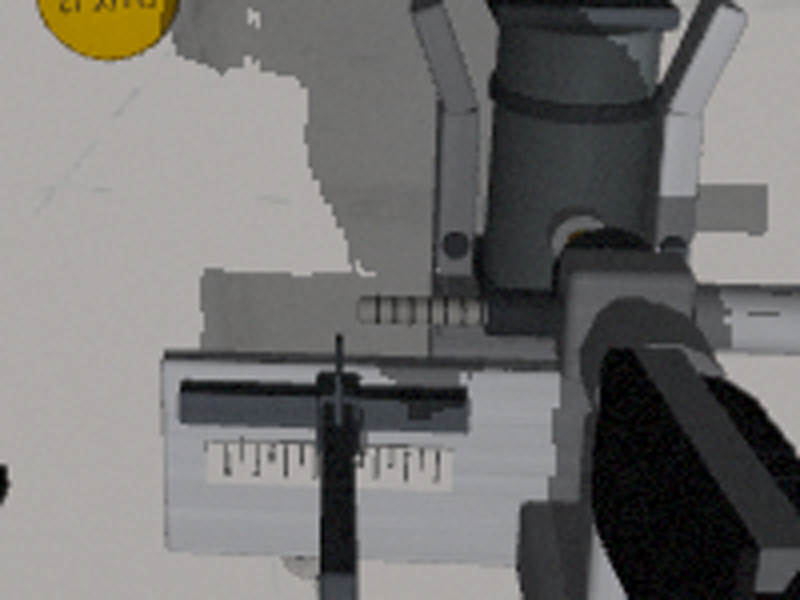

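Clear view: rod end at crop (359,310), pointer tip at (339,337). The pointer is still short of the rod end by about 20 crop pixels. I'll convert that.

```bash
python3 - <<'E'
from h import *
c,d=wrist()
g=lambda p,z=.124:atz(d,(270+p[0]/4,180+p[1]/4),z)
a,b=g((359,310)),g((339,336));x=np.array([np.cos(np.radians(-5.5)),np.sin(np.radians(-5.5)),0]);y=np.array([-x[1],x[0],0])
print(a,b,"along y to move (mm):",1e3*(a-b)@y,"x gap (expect 10)",1e3*(b-a)@x)
for r in np.radians([-4.5,-6.5]):print(1e3*(a-b)@[-np.sin(r),np.cos(r),0])
E
```

```text
[0.6199907  0.18184376 0.124     ] [0.62830933 0.17532896 0.124     ] along y to move (mm): 5.687502404972971 x gap (expect 10) 8.904748347920451
5.842045458198293
5.53122688341902
```

```bash
python3 -m inch '[[4,-3,0,0],[9,-4.5,0,0],[13,-4.5,-3,0],[14.8,-4.5,-7,0],[14.8,-4.5,-12,0],[14.8,-4.5,-16,0],[14.8,-4.5,-18,0],[14.8,-4.5,-18,0]]' 0 20
python3 -m inch '[[0,0.6,0,0],[0.1,1.2,0,0],[0.1,1.8,0,0],[0.2,2.4,0,0],[0.2,2.9,0,0],[0.2,3.3,0,0],[0.2,3.6,0,0],[0.2,3.6,0,0]]'
```

```text
time: 31.4
ee_pos: [0.6598, 0.1217, 0.1836]
tcp_rot: [-174.5, 0.0, 174.5]
wrist_force: [-0.7, 0.3, -0.3]
opening: -0.0001
grasp_force: 0.0
time: 32.4
ee_pos: [0.6625, 0.1581, 0.1854]
tcp_rot: [-174.6, 0.2, 174.5]
wrist_force: [0.2, 0.4, -0.8]
opening: -0.0001
grasp_force: 0.0
```

```bash
python3 -m inch '[[0,-2,0,0],[0,-4,0,0],[0,-4,5,0],[0,-4,10,0],[-4,-3,14,0],[-8,-1,18,0],[-12,1,18,0],[-15,1,18,0]]' 8.5 20
python3 -m inch '[[0,0,0,0],[0,0,0,0],[0,0,0,0],[0,0,0,0],[0,0,0,0],[0,0,0,0],[0,0,0,0],[0,0,0,0]]'
python3 - <<'E'
from h import *
c,d=wrist()
for th,z in(("rod_end",.124),("pointer",.124),("cursor_tab",.2),("stem_top",.092)):
    for r in bot.landmark_of(th,c)[:1]: print(th,round(r["score"],2),np.round(r["point"]),np.round(atz(d,r["point"],z),4))
im=np.ascontiguousarray(c["img"][180:330,270:470][:,:,::-1])
cv2.imwrite("pics/w8.png",cv2.resize(im,None,fx=4,fy=4,interpolation=cv2.INTER_CUBIC))
E
```

```text
time: 33.4
ee_pos: [0.5113, 0.1676, 0.3662]
tcp_rot: [-174.7, 0.3, 174.5]
wrist_force: [-0.1, -0.7, -0.2]
opening: 0.0848
grasp_force: 0.0
time: 34.4
ee_pos: [0.5125, 0.168, 0.3655]
tcp_rot: [-174.6, 0.2, 174.5]
wrist_force: [0.1, -0.3, 1.1]
opening: 0.0848
grasp_force: 0.0
rod_end 0.75 [360. 257.] [0.6195 0.1827 0.124 ]
pointer 0.76 [359. 265.] [0.6294 0.1819 0.124 ]
cursor_tab 0.81 [361. 330.] [0.6651 0.1797 0.2   ]
stem_top 0.76 [416. 246.] [0.6231 0.2536 0.092 ]
```

View pics/w8.png

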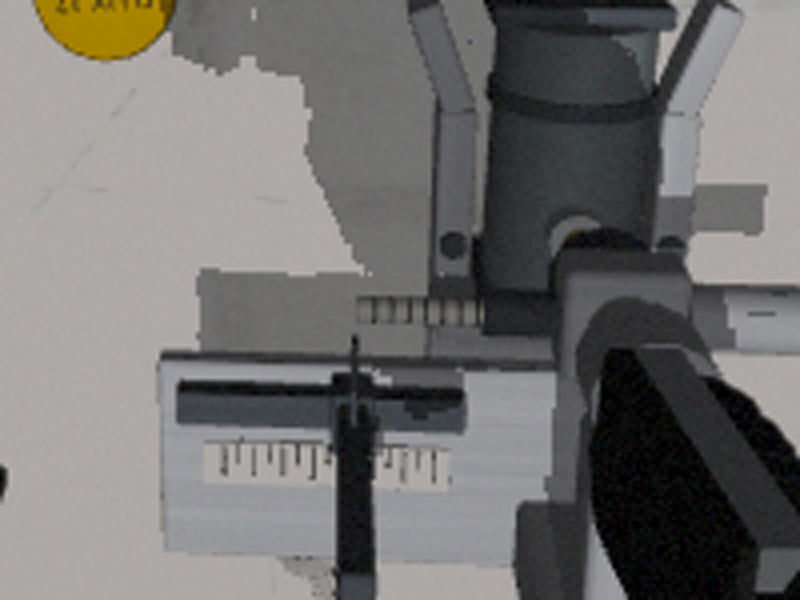

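The pointer tip (354,337) is level with the rod end (356,310) to within about 1 mm. The gauge is up, the reservoir is home and the robot is clear, so I'm handing in.

```bash
python3 -c "
from workcell import bot
print(bot.job_done())"
```

```text
the job is handed in; nothing more can be done
None
```

I handed the job in at about 34 s: the reservoir is home under the gauge, the gauge was pressed fully down, held and released, and the pointer is level with the rod end to about 1 mm by the last picture; no verdict came back.

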